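# Sort bisque dishes onto the firing trays

## Task

Sort the five loose unglazed dishes into the three wooden trays for firing: each dish goes into the tray whose fixed blue-glazed example has the same shape (round, square or oblong). Set every dish upright and flat on the floor of its tray, inside the rim and beside the example, not stacked. Leave the water glass and the paint jar that stand among the dishes where they are.

Things in the scene. Friction and masses are not known exactly. Their poses are not given: they have to be found in the camera images.
- dish_round_a: loose unglazed off-white bisque trinket dish, round, 52 mm outer diameter, 24 mm high, upright walls 4 mm thick, open at the top, 40 to 85 g (one of two alike); origin at the centre of its underside, z up
- dish_round_b: loose unglazed off-white bisque trinket dish, round, 52 mm outer diameter, 24 mm high, upright walls 4 mm thick, open at the top, 40 to 85 g (one of two alike); origin at the centre of its underside, z up
- dish_square_a: loose unglazed off-white bisque trinket dish, square, 46 by 46 mm outside, sides along its x and y, 24 mm high, upright walls 4 mm thick, open at the top, 40 to 85 g (one of two alike); origin at the centre of its underside, z up
- dish_square_b: loose unglazed off-white bisque trinket dish, square, 46 by 46 mm outside, sides along its x and y, 24 mm high, upright walls 4 mm thick, open at the top, 40 to 85 g (one of two alike); origin at the centre of its underside, z up
- dish_oblong: loose unglazed off-white bisque trinket dish, oblong, 76 mm along its own x and 34 mm along its own y, 24 mm high, upright walls 4 mm thick, open at the top, 40 to 85 g; origin at the centre of its underside, z up
- tray_round: fixed dark wooden tray, 108 (x) by 218 mm (y); rim 4 mm thick, its top 14 mm above the table; floor 6 mm above the table. A blue-glazed round dish, the size of the loose round one(s), is fixed on the floor centred at +72 mm along y as example (top 30 mm above the table); the floor from it to the -y end is free. Origin: centre of the underside, z up
- tray_square: fixed dark wooden tray, 108 (x) by 218 mm (y); rim 4 mm thick, its top 14 mm above the table; floor 6 mm above the table. A blue-glazed square dish, the size of the loose square one(s), is fixed on the floor centred at +72 mm along y as example (top 30 mm above the table); the floor from it to the -y end is free. Origin: centre of the underside, z up
- tray_oblong: fixed dark wooden tray, 108 (x) by 218 mm (y); rim 4 mm thick, its top 14 mm above the table; floor 6 mm above the table. A blue-glazed oblong dish, the size of the loose oblong one(s), is fixed on the floor centred at +72 mm along y as example (top 30 mm above the table, long side along x); the floor from it to the -y end is free. Origin: centre of the underside, z up
- water_glass: loose clear glass water cup, 52 mm across the rim, 65 mm high, 250 g, standing among the loose dishes; origin at the centre of its underside; to be left alone
- paint_jar: loose closed teal paint jar with a white cap and label, 42 mm diameter, 62 mm high, 150 g, standing among the loose dishes; origin at the centre of its underside; to be left alone
There are look-alikes about, which are no part of the job. What is shaped like the dish_square_b but green or pink is not meant.

How it is judged (in metres and radians):
At the end, for the whole second after the job is handed in: Both round dishes, both square dishes and the oblong dish are each in the tray with the example of their own shape, upright (within 0.08 rad) and flat on its floor (underside within 3 mm of the 6 mm floor height), not on the rim, the example or one another, released and at rest (x of dish_round_a in the frame of tray_round between -0.035 and 0.035 m and y of dish_round_a in the frame of tray_round between -0.095 and 0.075 m and z of dish_round_a in the frame of tray_round between 0.003 and 0.009 m and angle between each of dish_round_a, dish_round_b, dish_square_a, dish_square_b, dish_oblong's own z axis and vertical below 0.08 rad and linear speed of each of dish_round_a, dish_round_b, dish_square_a, dish_square_b, dish_oblong below 0.02 m/s and angular speed of each of dish_round_a, dish_round_b, dish_square_a, dish_square_b, dish_oblong below 0.3 rad/s and x of dish_round_b in the frame of tray_round between -0.035 and 0.035 m and y of dish_round_b in the frame of tray_round between -0.095 and 0.075 m and z of dish_round_b in the frame of tray_round between 0.003 and 0.009 m and x of dish_square_a in the frame of tray_square between -0.035 and 0.035 m and y of dish_square_a in the frame of tray_square between -0.095 and 0.075 m and z of dish_square_a in the frame of tray_square between 0.003 and 0.009 m and x of dish_square_b in the frame of tray_square between -0.035 and 0.035 m and y of dish_square_b in the frame of tray_square between -0.095 and 0.075 m and z of dish_square_b in the frame of tray_square between 0.003 and 0.009 m and x of dish_oblong in the frame of tray_oblong between -0.035 and 0.035 m and y of dish_oblong in the frame of tray_oblong between -0.095 and 0.075 m and z of dish_oblong in the frame of tray_oblong between 0.003 and 0.009 m); the robot touches nothing.
It fails at once if the water glass is shifted by more than 30 mm or tipped by more than 0.3 rad (distance of water_glass from where it was at the start of the episode above 0.03 m or angle between water_glass's own z axis and vertical above 0.3 rad).
It fails at once if the paint jar is shifted by more than 30 mm or tipped by more than 0.3 rad (distance of paint_jar from where it was at the start of the episode above 0.03 m or angle between paint_jar's own z axis and vertical above 0.3 rad).
It also fails if it takes over 115 s, if anything falls off the work surface, if the arm or the gripper's body presses on something with over 40 N, if the wrist force passes 120 N, or if a joint passes its speed limit or range.

## Robot

A 6-joint arm with a two-finger parallel gripper is mounted at the origin on the work surface. World frame = base frame: x ahead of the robot, y to its left, z up, the work surface at z = 0. Lengths are in mm, angles in rad, forces in N, time in s.
With the tool pointing down it reaches from about 350 to 975 mm from the base axis. Payload 7.1 kg.
Tool frame: the origin (TCP) lies midway between the tips of the shut fingers; the grasp point (between the pads) lies ctrl.tcp_to_grasp behind it (ctrl.tcp_to_grasp is the distance from the TCP to the grasp point, in mm); z points along the fingers, y is the direction in which the jaws open and shut (so a half turn about z gives the same grasp; the last joint's range is limited). The gripper opens to 88 mm and grips with 3 to 60 N. Pads are 20 mm wide; open, the fingers measure 115 mm over their backs; the gripper's body (75 mm by 178 mm) begins 61 mm behind the grasp point.
Start: joints at [1.159, 0.423, 1.63, -0, 1.089, -0.019], TCP at [239.203, 577.396, 222.675] pointing down, gripper open.
Joint ranges: [-3, 3], [-0.9, 2.11], [0.09, 2.58], [-1.31, 4.45], [0.11, 2.69], [-2.54, 2.54]. Speed limits (rad/s): [2.39, 2.39, 3.01, 3.14, 3.14, 3.14].

## Interface

Orientations are given as a rotation vector (axis times angle).
In Python, from workcell import ctrl gives the robot as it stands.
- The arm moves only by the tool play_rows, never from a script. Its argument "increments" is text: rows parted by semicolons, each of 5 numbers parted by spaces: the opening, from 0 (shut) to 1 (fully open), then the shift along the world's x, y, z in m, then the turn about the world's z in degrees. A call has 1 to 20 rows; each row shifts and turns the commanded pose from where the row before left it; what a row does not reach is not made up. A row lasts 1/10 s, in which the tool goes at most 50 mm and 8.59 degrees, less where a joint would pass 70% of its speed; a pose out of reach is approached as far as the arm can. A call is refused whole if a number of a shift passes 0.05 or a number of a turn 8.59, either way. A call with a gripper value outside its range is refused whole. The fingers move at their own pace and stop on an object; the grip force is fixed at half the most. Time passes only in rows, so rows that do not move let the fingers close. It gives the time, the measured TCP pose, the force and the opening at its end, in the units of the state.
- ctrl.get_obs(): the state, without advancing time (a new reading comes with each control period).
- ctrl.get_image(name): name is "side" or "top"; returns a dict with "img" (420x560x3 uint8, red, green, blue), "range_z" (420x560 float32, mm along the optical axis (not along the pixel's ray), 0 where there is no reading), "vertical_fov" (degrees; the focal length in pixels is half the picture's height over the tangent of half this angle, whatever the lens; pixels are square), "cx", "cy" (the principal point, pixels), "origin" and "attitude" of the camera in the world. Camera axes: x right, y down, z forward; pixel columns grow to the right and rows downward; lengths in mm; the calibration is good to about 2 mm. A picture is of the moment at which its call begins.
- ctrl.close_job(): hands the job in, once; it reports no verdict.
The state is a dict: "t": time; "qpos": joint angles; "qvel": joint speeds; "joint_torque": joint torques, N m; "ee_pos": TCP position; "orientation": TCP orientation; "ft_force": force on the tool from outside, world axes, zero at the start; "moment": the same for the moment, N m; "width": finger opening in mm.
Only numpy, scipy, OpenCV 4.12 (cv2) and the standard library are available. Lean on these libraries where they do the work, as an engineer would, in place of code of your own. Each camera call takes 0.05 s, during which the arm holds its last target. There are 200 camera calls.

## Working session

There is one attempt and no reset: what is moved stays moved. The work goes in short steps, Python scripts to look and compute and a tool call to move; the robot and the scene stay as the last step left them, time stands still between calls to the robot, and variables do not carry over. Pictures are saved under pics/ and viewed, on a budget of 14 in all, crops included, one or two more only if the job needs it, and the job is handed in when it is done.

Besides the shell and the picture viewer there is one more tool, called in YAML: its name, and indented under it one key for each argument. play_rows: Moves the arm, as the interface text tells. Its arguments: {"type":"object","properties":{"increments":{"type":"string"}},"required":["increments"]}

```bash
mkdir -p pics; ls; cat > h.py <<'E'
import numpy as np, cv2
from workcell import ctrl
from scipy.spatial.transform import Rotation as R
def cam(n):
    d=ctrl.get_image(n); a=np.array(d["attitude"],float)
    d["R"]=a if a.shape==(3,3) else R.from_rotvec(a).as_matrix()
    d["f"]=d["img"].shape[0]/2/np.tan(np.radians(d["vertical_fov"]/2)); return d
def ray(d,u,v,z):
    u=np.atleast_1d(u);v=np.atleast_1d(v)
    r=np.stack([(u-d["cx"])/d["f"],(v-d["cy"])/d["f"],np.ones(len(u))],1)@d["R"].T
    o=np.array(d["origin"]); return o+r*((z-o[2])/r[:,2])[:,None]
def cloud(d):
    v,u=np.mgrid[:420,:560]; Z=d["range_z"]
    c=np.stack([(u-d["cx"])/d["f"]*Z,(v-d["cy"])/d["f"]*Z,Z],-1)
    return c@d["R"].T+np.array(d["origin"])
def save(d,n): cv2.imwrite(n,cv2.cvtColor(d["img"],cv2.COLOR_RGB2BGR))
E
python3 - <<'E'
from h import *
for n in("top","side"):
    d=cam(n); save(d,f"pics/{n}0.png"); np.save(n+"0.npy",d,allow_pickle=True)
    print(n,d["origin"],d["attitude"],d["f"],d["cx"],d["cy"])
print(ctrl.get_obs(),ctrl.tcp_to_grasp)
E
```

```text
pics
top [ 215.88232372   82.43128802 1171.57488711] [-2.16635448  2.02718788 -0.22129729] 448.0984366729363 275.4014874997993 217.2458010768726
side [ 259.04816411 1281.22715724  714.97569918] [-0.18151957  2.62068345 -1.53161556] 454.8223641838917 285.1328560465418 208.18028149913195
{'t': 0.1, 'qpos': array([ 1.15896970e+00,  4.23729891e-01,  1.63057863e+00, -4.29835593e-05,
        1.08862478e+00, -1.89929817e-02]), 'qvel': array([-0.00228059, -0.00259577, -0.00244586, -0.00090763,  0.00067779,
       -0.00165411]), 'joint_torque': array([ 1.15536503e-03, -5.45619249e+01, -2.74323481e+01,  6.45902054e-02,
        1.87641842e-02, -1.40732413e-05]), 'ee_pos': array([239.04165366, 576.95019244, 222.01473142]), 'orientation': array([-6.13022085e-01, -3.08094746e+00,  2.06983897e-03]), 'ft_force': array([ 0.28336924,  0.12970946, -0.33610313]), 'moment': array([-0.02351802, -0.04221716,  0.02624462]), 'width': 87.66500303236164} 18.700000000000003
```

View pics/top0.png

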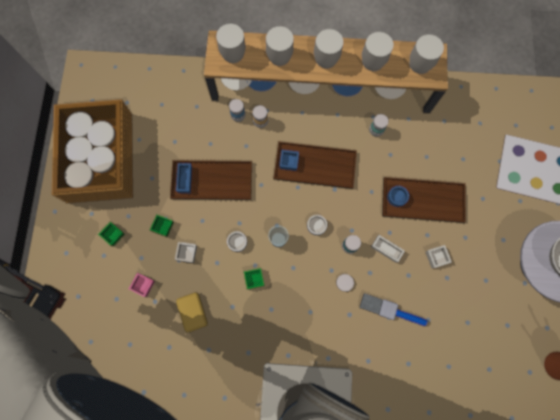

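View pics/side0.png

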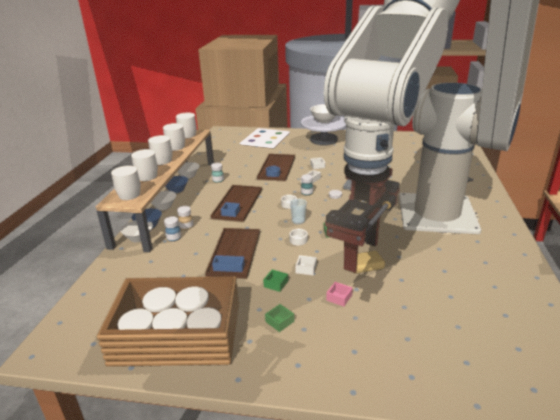

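Top view: white candidates are square (186,252), round (237,241), round (317,225), oblong (388,249), square (440,257), plus a white disc (345,283). The glass is at (279,236) and the jar at (352,243). Green squares are at (112,234), (162,226) and (254,279), and a pink one at (143,285); these are not wanted. Trays: oblong (212,180), square (316,165), round (424,199). Next I'll measure and take a close crop.

```bash
python3 - <<'E'
from h import *
d=np.load("top0.npy",allow_pickle=True).item()
P=cloud(d); hsv=cv2.cvtColor(d["img"],cv2.COLOR_RGB2HSV)
print("axes: table z",np.median(P[300:320,220:240,2]))
def rect(mask,name,z):
    cs,_=cv2.findContours(mask.astype(np.uint8),cv2.RETR_EXTERNAL,cv2.CHAIN_APPROX_NONE)
    for c in cs:
        if cv2.contourArea(c)<60: continue
        c=c[:,0]; w=ray(d,c[:,0],c[:,1],z)[:,:2].astype(np.float32)
        (cx,cy),(a,b),t=cv2.minAreaRect(w)
        h=np.zeros(mask.shape,np.uint8);cv2.fillPoly(h,[c],1)
        print(name,"px",c.mean(0).round(),"xy",round(cx,1),round(cy,1),"size",round(a,1),round(b,1),"ang",round(t,1),"zpct",np.percentile(P[...,2][h>0],[5,50,95]).round())
roi=np.zeros((420,560),bool); roi[205:300,90:465]=1
rect(roi&(hsv[...,1]<75)&(hsv[...,2]>140),"white",24)
roi2=np.zeros((420,560),bool); roi2[135:230,160:475]=1
rect(roi2&(hsv[...,2]<115)&((hsv[...,0]<15)|(hsv[...,0]>165)|((hsv[...,0]>95)&(hsv[...,0]<130)&(hsv[...,1]>100))),"tray",14)
rect(roi2&(hsv[...,0]>95)&(hsv[...,0]<130)&(hsv[...,1]>110),"blue",30)
# elevated points map
m=roi&(P[...,2]>10)
rect(m,"elev",24)
a=d["img"][195:305,160:470]; cv2.imwrite("pics/crop.png",cv2.cvtColor(cv2.resize(a,None,fx=2.55,fy=2.55,interpolation=cv2.INTER_CUBIC),cv2.COLOR_RGB2BGR))
E
```

```text
axes: table z 0.00320875045701996
white px [344. 282.] xy 318.6 -79.6 size 45.1 45.3 ang 16.4 zpct [-1. 11. 15.]
white px [439. 255.] xy 403.3 -321.8 size 50.1 49.4 ang 20.3 zpct [-0.  6. 27.]
white px [183. 251.] xy 371.3 334.1 size 51.3 49.6 ang 85.1 zpct [-2.  5. 27.]
white px [388. 247.] xy 415.2 -189.8 size 78.6 37.6 ang 60.7 zpct [-1.  6. 26.]
white px [236. 240.] xy 407.1 203.9 size 55.2 52.0 ang 5.2 zpct [-1.  6. 25.]
white px [353. 239.] xy 428.3 -100.9 size 39.9 49.2 ang 56.1 zpct [-1. 61. 65.]
white px [316. 224.] xy 465.7 -1.2 size 51.0 52.4 ang 3.0 zpct [-1.  6. 25.]
tray px [424. 200.] xy 552.9 -285.7 size 218.8 108.8 ang 88.8 zpct [ 2.  7. 17.]
tray px [211. 180.] xy 571.5 286.6 size 109.2 217.0 ang 2.7 zpct [ 2.  7. 25.]
tray px [315. 165.] xy 631.5 8.1 size 216.5 109.0 ang 86.4 zpct [ 2.  7. 18.]
blue px [398. 196.] xy 552.6 -212.9 size 43.7 48.2 ang 3.7 zpct [ 6. 12. 31.]
blue px [184. 178.] xy 566.7 356.8 size 75.6 32.8 ang 2.9 zpct [ 7. 13. 31.]
blue px [289. 160.] xy 634.0 81.2 size 45.5 40.3 ang 3.3 zpct [ 6. 11. 31.]
elev px [189. 297.] xy 257.2 311.2 size 15.0
[... 266 characters left out ...]

elev px [438. 257.] xy 398.5 -319.3 size 48.6 51.6 ang 22.0 zpct [ 1.  9. 27.]
elev px [185. 252.] xy 367.6 332.0 size 49.0 47.2 ang 85.6 zpct [ 1.  8. 27.]
elev px [387. 249.] xy 410.7 -188.1 size 77.0 39.9 ang 60.5 zpct [ 1. 10. 26.]
elev px [351. 244.] xy 417.4 -94.1 size 39.8 48.8 ang 48.0 zpct [21. 60. 65.]
elev px [237. 241.] xy 404.4 202.4 size 50.2 49.4 ang 4.7 zpct [ 2.  7. 25.]
elev px [278. 236.] xy 426.1 95.0 size 54.8 52.3 ang 37.3 zpct [ 2. 28. 67.]
elev px [111. 234.] xy 402.3 531.8 size 52.0 48.0 ang 55.2 zpct [ 2. 12. 26.]
elev px [317. 225.] xy 463.1 -2.6 size 50.8 49.9 ang 3.8 zpct [ 2.  7. 25.]
elev px [161. 225.] xy 434.1 402.8 size 51.4 47.0 ang 72.9 zpct [ 1. 10. 26.]
```

View pics/crop.png

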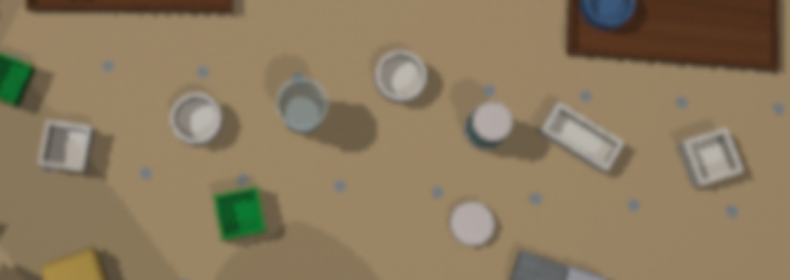

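```bash
python3 - <<'E'
from h import *
d=np.load("top0.npy",allow_pickle=True).item()
P=cloud(d)
for n,(u,v) in dict(sqL=(186,252),rdL=(237,241),glass=(279,236),rdM=(317,225),jar=(351,243),obl=(388,249),sqR=(440,257)).items():
    Q=P[v-24:v+24,u-24:u+24].reshape(-1,3); lo,hi=(15,31) if n not in("glass","jar") else (40,75)
    Q=Q[(Q[:,2]>lo)&(Q[:,2]<hi)]
    if n=="obl": pass
    (x,y),(a,b),t=cv2.minAreaRect(Q[:,:2].astype(np.float32)); print(n,len(Q),round(x,1),round(y,1),"size",round(a,1),round(b,1),"ang",round(t,1))
Q=P[60:140,200:400].reshape(-1,3)
for x in range(660,900,20):
    s=Q[(Q[:,0]>x)&(Q[:,0]<x+20)]
    if len(s): print(x,s[:,2].max().round(), s[s[:,2]>30][:,1].round()[[0,-1]] if (s[:,2]>30).any() else "")
E
```

```text
sqL 168 380.0 354.2 size 109.0 57.6 ang 60.9
rdL 107 405.0 202.5 size 49.4 49.5 ang 4.9
glass 136 420.5 95.2 size 49.1 50.2 ang 46.5
rdM 110 463.9 -3.4 size 50.5 50.8 ang 74.8
jar 193 415.2 -92.3 size 35.0 36.6 ang 48.0
obl 182 412.8 -190.0 size 76.5 35.0 ang 60.5
sqR 144 400.6 -320.8 size 46.2 48.9 ang 21.2
680 5.0 
700 6.0 
720 69.0 [ 173. -163.]
740 69.0 [ 247. -176.]
760 67.0 [ 240. -169.]
780 65.0 [241. 228.]
800 146.0 [311. 293.]
820 205.0 [ 244. -201.]
840 200.0 [ 312. -212.]
860 157.0 [ 179. -207.]
880 141.0 [-164. -185.]
```

play_rows:
  increments: "1 0.0129 -0.0244 -0.01 -7.2;1 0.0129 -0.0244 -0.01 -7.2;1 0.0129 -0.0244 -0.01 -7.2;1 0.0129 -0.0244 -0.01 -7.2;1 0.0129 -0.0244 -0.01 -7.2;1 0.0129 -0.0244 -0.01 -7.2;1 0.0129 -0.0244 -0.01 -7.2;1 0.0129 -0.0244 -0.01 -7.2;1 0.0129 -0.0244 -0.01 -7.2;1 0.0129 -0.0244 -0.01 -7.2;1 0 0 0 0;1 0 0 0 0"

```text
t: 1.3
ee_pos: [368.3, 333.2, 122.6]
orientation: [-2.306, -2.133, 0.001]
ft_force: [0.7, -1.1, 0.1]
width: 88.1
```

play_rows:
  increments: "1 0 0 -0.03 0;1 0 0 -0.03 0;1 0 0 -0.025 0;1 0 0 -0.015 0;1 0 0 -0.01 0;1 0 0 -0.008 0;1 0 0 0 0;0 0 0 0 0;0 0 0 0 0;0 0 0 0 0;0 0 0 0 0;0 0 0 0 0;0 0 0 0 0;0 0 0 0 0;0 0 0 0 0"

```text
t: 2.8
ee_pos: [368.5, 333.5, 4.9]
orientation: [2.307, 2.132, 0.001]
ft_force: [0.4, -0.7, 4.5]
width: 45.5
```

play_rows:
  increments: "0 0 0 0.02 0;0 0 0 0.04 0;0 0 0 0.03 0;0 0.01 -0.012 0.015 0;0 0.02 -0.026 0 0;0 0.0225 -0.028 0 0.1;0 0.0225 -0.028 0 0.1;0 0.0225 -0.028 0 0.1;0 0.0225 -0.028 0 0.1;0 0.0225 -0.028 0 0.1;0 0.0225 -0.028 0 0.1;0 0.0225 -0.028 0 0.1;0 0.0225 -0.028 0 0.1;0 0.0225 -0.028 0 0.1;0 0.02 -0.0275 0 0;0 0.01 -0.016 0 0;0 0 0 0 0;0 0 0 0 0"

```text
t: 4.6
ee_pos: [629.6, 0.2, 109.1]
orientation: [-2.29, -2.149, 0.002]
ft_force: [-0.2, 0.3, -0.8]
width: 45.6
```

play_rows:
  increments: "0 0 0 -0.03 0;0 0 0 -0.03 0;0 0 0 -0.02 0;0 0 0 -0.01 0;0 0 0 -0.005 0;0 0 0 -0.003 0;0 0 0 0 0;0 0 0 0 0;0.68 0 0 0 0;0.68 0 0 0 0;0.68 0 0 0 0;0.68 0 0 0 0"

```text
t: 5.8
ee_pos: [630.9, -0.2, 11.9]
orientation: [2.29, 2.15, 0.0]
ft_force: [0.1, 0.7, -0.2]
width: 60.0
```

play_rows:
  increments: "0.68 0 0 0.03 0;0.68 0 0 0.04 0;1 0 0 0.03 0;1 -0.0165 -0.0225 0 1.9;1 -0.0214 -0.0298 0 2.3;1 -0.0214 -0.0298 0 2.3;1 -0.0214 -0.0298 0 2.3;1 -0.0214 -0.0298 0 2.3;1 -0.0214 -0.0298 0 2.3;1 -0.0214 -0.0298 0 2.3;1 -0.0214 -0.0298 0 2.3;1 -0.0214 -0.0298 0 2.3;1 -0.0214 -0.0298 0 2.3;1 -0.0214 -0.0298 0 2.3;1 0 0 0 0;1 0 0 0 0"

```text
t: 7.4
ee_pos: [399.9, -321.0, 111.7]
orientation: [1.776, 2.591, 0.0]
ft_force: [0.2, -0.2, -0.2]
width: 87.6
```

play_rows:
  increments: "1 0 0 -0.03 0;1 0 0 -0.03 0;1 0 0 -0.022 0;1 0 0 -0.012 0;1 0 0 -0.008 0;1 0 0 -0.005 0;1 0 0 0 0;0 0 0 0 0;0 0 0 0 0;0 0 0 0 0;0 0 0 0 0;0 0 0 0 0;0 0 0 0 0;0 0 0 0 0"

```text
t: 8.8
ee_pos: [400.3, -320.7, 4.8]
orientation: [1.773, 2.593, -0.0]
ft_force: [-0.4, -0.1, 2.4]
width: 45.5
```

play_rows:
  increments: "0 0 0 0.02 0;0 0 0 0.04 0;0 0 0 0.03 0;0 0.0117 0.0137 0.015 -1;0 0.0215 0.0245 0 -2.37;0 0.0215 0.0245 0 -2.37;0 0.0215 0.0245 0 -2.37;0 0.0215 0.0245 0 -2.37;0 0.0215 0.0245 0 -2.37;0 0.0215 0.0245 0 -2.37;0 0.0215 0.0245 0 -2.37;0 0.0215 0.0245 0 -2.37;0 0.0215 0.0245 0 -2.37;0 0.0215 0.0245 0 -2.37;0 0 0 0 0;0 0 0 0 0"

```text
t: 10.4
ee_pos: [626.5, -61.5, 109.2]
orientation: [-2.284, -2.156, 0.001]
ft_force: [-0.3, -0.1, -0.3]
width: 45.8
```

play_rows:
  increments: "0 0 0 -0.03 0;0 0 0 -0.03 0;0 0 0 -0.02 0;0 0 0 -0.01 0;0 0 0 -0.005 0;0 0 0 -0.003 0;0 0 0 0 0;0 0 0 0 0"

```text
t: 11.2
ee_pos: [627.5, -62.1, 12.6]
orientation: [2.286, 2.154, 0.001]
ft_force: [0.1, 0.2, -0.2]
width: 45.6
```

play_rows:
  increments: "0 0 0 -0.0015 0;0 0 0 0 0;0.68 0 0 0 0;0.68 0 0 0 0;0.68 0 0 0 0;0.68 0 0 0 0;0.68 0 0 0.03 0;0.68 0 0 0.04 0;1 0 0 0.03 0;1 -0.0247 -0.0128 0 -2.7;1 -0.0237 -0.0144 0 -2.9;1 -0.0237 -0.0144 0 -2.9;1 -0.0238 -0.0144 0 -2.9;1 -0.0238 -0.0144 0 -2.9;1 -0.0238 -0.0144 0 -2.9;1 -0.0238 -0.0144 0 -2.9;1 -0.0238 -0.0144 0 -2.9;1 -0.0238 -0.0144 0 -2.9;1 0 0 0 0;1 0 0 0 0"

```text
t: 13.2
ee_pos: [412.2, -190.2, 110.4]
orientation: [2.711, 1.586, 0.001]
ft_force: [0.0, -0.0, -0.1]
width: 88.0
```

play_rows:
  increments: "1 0 0 -0.03 0;1 0 0 -0.03 0;1 0 0 -0.022 0;1 0 0 -0.012 0;1 0 0 -0.007 0;1 0 0 -0.004 0;1 0 0 0 0;0 0 0 0 0;0 0 0 0 0;0 0 0 0 0;0 0 0 0 0;0 0 0 0 0;0 0 0 0 0;0 0 0 0 0;0 0 0 0 0"

```text
t: 14.7
ee_pos: [412.1, -190.0, 5.2]
orientation: [2.711, 1.587, 0.0]
ft_force: [0.7, -0.1, 0.9]
width: 33.3
```

play_rows:
  increments: "0 0 0 0.02 0;0 0 0 0.04 0;0 0 0 0.03 0;0 0 0 0.02 0;0 0.011 0.0166 0 2;0 0.0108 0.03 0 2.2;0 0.0108 0.03 0 2.2;0 0.0108 0.03 0 2.2;0 0.0108 0.03 0 2.2;0 0.0108 0.03 0 2.2;0 0.0108 0.03 0 2.2;0 0.0108 0.03 0 2.2;0 0.0108 0.03 0 2.2;0 0.0108 0.03 0 2.2;0 0.0108 0.03 0 2.2;0 0.0108 0.03 0 2.2;0 0.0108 0.03 0 2.2;0 0.0108 0.04 0 1.8;0 0.0096 0.025 0 1.8;0 0 0 0 0"

```text
t: 16.7
ee_pos: [573.9, 254.8, 115.0]
orientation: [2.164, 2.277, 0.002]
ft_force: [0.6, 0.1, -0.7]
width: 33.5
```

play_rows:
  increments: "0 0 0 0 0;0 0 0 -0.03 0;0 0 0 -0.03 0;0 0 0 -0.02 0;0 0 0 -0.01 0;0 0 0 -0.006 0;0 0 0 -0.004 0;0 0 0 0 0;0 0 0 0 0"

```text
t: 17.6
ee_pos: [573.5, 251.8, 16.0]
orientation: [2.168, 2.273, 0.002]
ft_force: [0.9, -0.9, -0.3]
width: 33.4
```

play_rows:
  increments: "0 0 0 -0.0035 0;0 0 0 -0.001 0;0 0 0 0 0;0.55 0 0 0 0;0.55 0 0 0 0;0.55 0 0 0 0;0.55 0 0 0 0;0.55 0 0 0.03 0;0.68 0 0 0.04 0;1 0 0 0.03 0;1 -0.024 -0.0075 0 -0.6;1 -0.024 -0.007 0 -0.6;1 -0.024 -0.007 0 -0.6;1 -0.024 -0.007 0 -0.6;1 -0.024 -0.007 0 -0.6;1 -0.024 -0.007 0 -0.6;1 -0.0245 -0.007 0 -0.3;1 0 0 0 0;1 0 0 0 0"

```text
t: 19.5
ee_pos: [405.2, 202.5, 111.0]
orientation: [2.244, 2.198, 0.002]
ft_force: [0.3, -0.1, -0.7]
width: 87.9
```

play_rows:
  increments: "1 0 0 -0.03 0;1 0 0 -0.03 0;1 0 0 -0.022 0;1 0 0 -0.012 0;1 0 0 -0.007 0;1 0 0 -0.004 0;1 0 0 0 0;0 0 0 0 0;0 0 0 0 0;0 0 0 0 0;0 0 0 0 0;0 0 0 0 0;0 0 0 0 0;0 0 0 0 0"

```text
t: 20.9
ee_pos: [404.9, 202.4, 5.9]
orientation: [2.244, 2.198, 0.001]
ft_force: [0.5, 0.3, 5.0]
width: 50.9
```

play_rows:
  increments: "0 0 0 0.02 0;0 0 0 0.04 0;0 0 0 0.035 0;0 0 0 0.02 0;0 0.01 -0.02 0 0;0 0.01 -0.034 0 0;0 0.01 -0.034 0 0;0 0.01 -0.034 0 0;0 0.01 -0.034 0 0;0 0.01 -0.034 0 0;0 0.01 -0.034 0 0;0 0.01 -0.034 0 0;0 0.01 -0.034 0 0;0 0.01 -0.034 0 0;0 0.01 -0.034 0 0;0 0.01 -0.034 0 0;0 0.01 -0.034 0 0;0 0.01 -0.034 0 0;0 0.01 -0.034 0 0;0 0.008 0 0 0"

```text
t: 22.9
ee_pos: [562.7, -297.5, 120.3]
orientation: [2.248, 2.193, -0.001]
ft_force: [0.4, 0.2, 0.0]
width: 50.6
```

play_rows:
  increments: "0 0 0 0 0;0 0 0 -0.03 0;0 0 0 -0.03 0;0 0 0 -0.02 0;0 0 0 -0.01 0;0 0 0 -0.01 0;0 0 0 -0.005 0;0 0 0 0 0;0 0 0 0 0"

```text
t: 23.8
ee_pos: [563.0, -294.0, 16.4]
orientation: [2.244, 2.197, 0.001]
ft_force: [0.3, 0.4, 0.2]
width: 50.9
```

play_rows:
  increments: "0 -0.005 0 0 0;0 -0.005 0 0 0;0 0 0 0 0;0 0 0 -0.003 0;0 0 0 -0.0015 0;0 0 0 0 0;0 0 0 0 0"

```text
t: 24.5
ee_pos: [552.6, -294.0, 12.0]
orientation: [2.245, 2.198, -0.0]
ft_force: [-3.1, -0.5, 9.4]
width: 50.7
```

play_rows:
  increments: "0.7 0 0 0 0;0.7 0 0 0 0;0.7 0 0 0 0;0.7 0 0 0 0;0.7 0 0 0.03 0;0.7 0 0 0.04 0;1 0 0 0.035 0;1 -0.0089 0.0206 0 0;1 -0.0089 0.03 0 0;1 -0.0089 0.03 0 0;1 -0.0089 0.03 0 0;1 -0.0089 0.03 0 0;1 -0.0089 0.03 0 0;1 -0.0089 0.03 0 0;1 -0.0089 0.03 0 0;1 -0.0089 0.03 0 0;1 -0.0089 0.03 0 0;1 0 0 0 0;1 0 0 0 0"

```text
t: 26.4
ee_pos: [463.7, -2.9, 116.3]
orientation: [2.242, 2.2, 0.0]
ft_force: [0.3, 0.5, -0.8]
width: 88.1
```

play_rows:
  increments: "1 0 0 -0.03 0;1 0 0 -0.03 0;1 0 0 -0.022 0;1 0 0 -0.012 0;1 0 0 -0.01 0;1 0 0 -0.006 0;1 0 0 0 0;0 0 0 0 0;0 0 0 0 0;0 0 0 0 0;0 0 0 0 0;0 0 0 0 0;0 0 0 0 0;0 0 0 0 0"

```text
t: 27.8
ee_pos: [463.8, -3.2, 6.5]
orientation: [2.244, 2.198, 0.001]
ft_force: [-1.0, 1.4, 5.7]
width: 51.7
```

play_rows:
  increments: "0 0 0 0.02 0;0 0 0 0.04 0;0 0 0 0.035 0;0 0 0 0.02 0;0 0.0073 -0.0296 0 0;0 0.0073 -0.0294 0 0;0 0.0073 -0.0294 0 0;0 0.0073 -0.0294 0 0;0 0.0073 -0.0294 0 0;0 0.0073 -0.0294 0 0;0 0.0073 -0.0294 0 0;0 0.0073 -0.0294 0 0;0 0.0073 -0.0294 0 0;0 0.0073 -0.0294 0 0;0 0.0073 -0.0294 0 0;0 0.0074 -0.0294 0 0;0 0 0 0 0;0 0 0 0 0"

```text
t: 29.6
ee_pos: [550.5, -356.1, 120.4]
orientation: [-2.245, -2.196, 0.0]
ft_force: [0.5, 0.1, -0.7]
width: 51.8
```

play_rows:
  increments: "0 0 0 -0.03 0;0 0 0 -0.03 0;0 0 0 -0.02 0;0 0 0 -0.01 0;0 0 0 -0.01 0;0 0 0 -0.005 0;0 0 0 0 0;0 0 0 0 0"

```text
t: 30.4
ee_pos: [551.7, -356.4, 16.9]
orientation: [2.244, 2.197, 0.0]
ft_force: [0.3, 0.3, -0.1]
width: 51.6
```

Target height is 12.5 mm. I'll set it down, release, and back off clear of the cameras.

play_rows:
  increments: "0 0 0 -0.003 0;0 0 0 -0.0012 0;0 0 0 0 0;0 0 0 0 0;0.7 0 0 0 0;0.7 0 0 0 0;0.7 0 0 0 0;0.7 0 0 0 0;0.7 0 0 0.03 0;0.7 0 0 0.04 0;0.7 0 0 0.04 0;0.7 -0.02 -0.02 0.04 0;0.7 -0.03 -0.02 0.03 0;0.7 -0.03 -0.02 0.02 0;0.7 -0.03 -0.02 0 0;0.7 -0.03 -0.02 0 0;0.7 -0.03 0 0 0;0.7 -0.03 0 0 0;0.7 0 0 0 0;0.7 0 0 0 0"

```text
t: 32.4
ee_pos: [351.0, -456.4, 212.2]
orientation: [2.246, 2.196, 0.0]
ft_force: [-0.9, 1.3, 0.1]
width: 61.4
```

```bash
python3 - <<'E'
from h import *
for n in("top","side"):
    d=cam(n); save(d,f"pics/{n}1.png")
    if n=="top":
        P=cloud(d); hsv=cv2.cvtColor(d["img"],cv2.COLOR_RGB2HSV)
        m=(hsv[...,1]<75)&(hsv[...,2]>110)
        for nm,(x,y),t in(("round",(552.9,-285.7),88.8),("square",(631.5,8.1),86.4),("oblong",(571.5,286.6),92.7)):
            c,s=np.cos(np.radians(t-90)),np.sin(np.radians(t-90)); dx,dy=P[...,0]-x,P[...,1]-y
            X=c*dx+s*dy;Y=-s*dx+c*dy
            k=(m&(abs(X)<60)&(abs(Y)<115)&(P[...,2]>18)).astype(np.uint8)
            k=cv2.morphologyEx(k,cv2.MORPH_CLOSE,np.ones((3,3),np.uint8))
            cnt,lab=cv2.connectedComponents(k)
            for i in range(1,cnt):
                q=lab==i
                if q.sum()>25: print(nm,q.sum(),"x",X[q].min().round(),X[q].max().round(),"y",Y[q].min().round(),Y[q].max().round(),"z95",np.percentile(P[...,2][q],[50,95]).round(1))
        for nm,(u,v),h in(("glass",(279,236),40),("jar",(351,243),40)):
            Q=P[v-24:v+24,u-24:u+24].reshape(-1,3);Q=Q[(Q[:,2]>h)&(Q[:,2]<75)]
            print(nm,cv2.minAreaRect(Q[:,:2].astype(np.float32)))
print(ctrl.get_obs()["ee_pos"])
E
```

```text
round 131 x -27.0 23.0 y -33.0 19.0 z95 [28.3 32.8]
round 123 x -26.0 26.0 y -97.0 -45.0 z95 [28.4 32.2]
square 108 x -26.0 22.0 y -31.0 15.0 z95 [29.4 32.9]
square 119 x -419.0 23.0 y -95.0 48.0 z95 [29.1 33.1]
oblong 186 x -20.0 17.0 y -72.0 4.0 z95 [29.  32.4]
glass ((420.60357666015625, 94.90139770507812), (49.163963317871094, 50.60758972167969), 50.69602584838867)
jar ((415.2486572265625, -92.33875274658203), (35.1116943359375, 37.24016189575195), 47.55839538574219)
[ 352.05188484 -456.40897742  212.13994698]
```

View pics/top1.png

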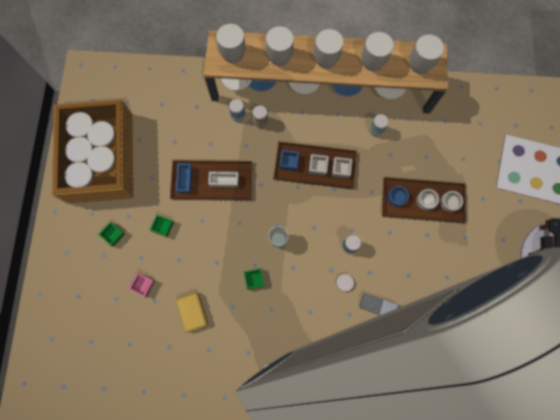

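View pics/side1.png

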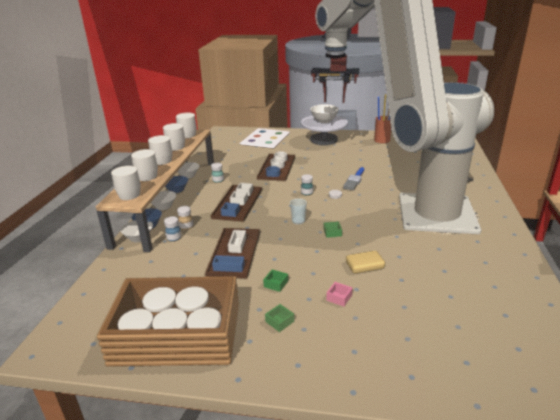

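Top view: oblong at (223,179), squares at (319,164) and (343,168), rounds at (429,199) and (452,201). Each lies beside its example, with its rim near 30 mm. The side view agrees, and the glass and jar haven't moved. Handing in.

```bash
python3 -c "
from h import *
o=ctrl.get_obs();print(o['t'],o['ft_force'],abs(o['qvel']).max());print(ctrl.close_job())"
```

```text
32.5 [ 1.16089926 -0.42646192  0.2107751 ] 0.00963993518193482
the job is handed in; nothing more can be done
None
```

All five dishes are in the trays matching their shape, and I handed the job in at about 32.5 s of the 115 s allowed. I gripped each dish across its outside, lowered it to the tray floor and released it with the jaws only partly open, so the fingers stayed inside the rim.

- **Positions in the tray frame:** in the last top view the dishes sit within about 3 mm of the centre line in x. In y they are near -7 and -71 (rounds), -8 (first square) and -34 mm (oblong).
- **Upright and flat:** the rims measured 28–33 mm high, which fits a 24 mm dish on the 6 mm floor. The side view agrees.
- **Glass and jar:** each measured within about 0.5 mm of where it started.
- **Robot:** it was clear of everything and at rest at hand-in.

Two things did not go cleanly:
- **Second square dish:** its extent reading was spoiled by one stray depth point, so I confirmed it only from the picture (pixel 343,168) and the release pose, which puts it near y = -70 mm.
- **First round dish:** I carried it 10 mm too far in x and corrected that before lowering it.

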